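# Key the pivot collar onto its shaft

## Task

Fit the keyed collar onto the keyed shaft of the pivot bracket: slip it over the shaft with its flange down, turn it on the shaft until its tab drops into the keyway, then press it gently fully home so that its flange sits on the steel boss, and let it go. Leave the other parts where they are.

Things in the scene. Friction and masses are not known exactly. Their poses are not given: they have to be found in the camera images.
- collar: loose keyed collar, plain steel, about 0.25 kg, standing on its flange, bore up. Origin: centre of its underside, z up, x towards its tab; x starts within 1.1 rad of world +x. Flange 54 mm dia, 6 mm high; hub above, to 32 mm height, with two grip flats at y = +-22 mm (44 mm across), 28 mm long, 6 to 32 mm high. Through bore 30 mm dia. The round part without tab or flange is the spacer
- tab (a point): middle of the underside of the collar's tab, 13 mm from the collar's axis, 19 mm above its underside. The tab points inward from the bore wall to 10 mm from the axis, is 7.5 mm wide and fills only the upper bore, from 19 mm to the top at 32 mm, so the lower bore threads over the shaft before the tab meets the shaft's end. If it binds in the keyway, ease it by small turns
- bracket: pivot bracket, bolted to the bench: zinc plate 130 x 90 x 6 mm, long along its x, upturned lug 26 mm high at its +x end. Origin: centre of the plate's underside, z up. In its middle a steel boss 50 mm dia, top 26 mm above the bench, carries the upright keyed shaft. Over 80 N between collar and bracket, shaft or ring, knocks included, spoils them: meet them at 10 mm/s or so, search with 3 to 10 N, press home with 10 to 25 N
- seat (a point): point on the shaft axis at the boss top, 26 mm above the bench, where the collar's origin lies when home; axes as the bracket. A black friction ring, 39 mm dia, round the shaft stands 8 mm proud of the boss: once the tab is in the keyway the collar can come down 4 mm onto it; pushing the ring down the last 8 mm, flush with the boss, takes about 6 N and it stays where pushed
- shaft_end (a point): centre of the shaft's top end, 57 mm above the bench; axes as the bracket. Shaft 28 mm dia, with one keyway down its whole side, open at the top, 10 mm wide, 5 mm deep. The shaft stays firm under turning; its keyway faces anywhere within 0.65 rad either side of the bracket's +x, not measured: find it by turning the collar. Tab resting on this end: collar underside 38 mm above the bench
- spacer: loose plain round steel spacer, 48 mm outside, 30 mm bore, 18 mm high, without tab, flats or flange; not needed, leave it. Origin: centre of its underside
- tumbler: loose clear plastic tumbler, 72 mm dia, 85 mm high, open top; leave it. Origin: centre of its underside
- angle: loose zinc angle bracket 50 x 30 mm, upright leg 45 mm high; leave it. Origin: centre of its underside
- hinge: loose flat zinc hinge 55 x 64 mm, 9 mm high; leave it. Origin: centre of its underside
There are look-alikes about, which are no part of the job. Leave any brown or green look-alike of the collar alone.

How it is judged:
By the outcome, as a careful person would: the job done as asked, in the order asked, and still so for the second after the job is handed in, with the robot touching nothing.
It also fails if it takes over 64 s, if anything falls off the work surface, if the arm or the gripper's body presses on something with over 40 N, if the wrist force passes 120 N, or if a joint passes its speed limit or range.

## Robot

A 6-joint arm with a two-finger parallel gripper is mounted at the origin on the work surface. World frame = base frame: x ahead of the robot, y to its left, z up, the work surface at z = 0. Lengths are in m, angles in degrees, forces in N, time in s.
With the tool pointing down it reaches from about 0.275 to 0.75 m from the base axis. Payload 10.2 kg.
Tool frame: the origin (TCP) lies midway between the tips of the shut fingers; the grasp point (between the pads) lies 19 mm behind it (arm.grasp_offset is the distance from the TCP to the grasp point, in m); z points along the fingers, y is the line along which they close (so a half turn about z gives the same grasp; the last joint's range is limited). The gripper opens to 85 mm and grips with 20 to 120 N. Pads are 22 mm wide; open, the fingers measure 114 mm over their backs; the gripper's body (76 mm by 85 mm) begins 54 mm behind the grasp point. The pads swing forward as they close: fully open they stand 13 mm farther back than shut.
Start: joints at [-83.388, 17.928, 85.812, -0, 76.261, -12.8], TCP at [0.174, -0.495, 0.206] pointing down, gripper open.
Joint ranges: [-168.41, 168.41], [-55.51, 124.54], [10.69, 146.95], [-70.63, 250.63], [1, 178], [-165.06, 165.06]. Speed limits (degrees/s): [136.94, 136.94, 172.46, 180, 180, 180].

## Interface

Orientations are given as [roll, pitch, yaw] about the fixed x, y, z axes, in that order (R = Rz(yaw) Ry(pitch) Rx(roll)).
In Python, from cell import arm, cams gives the robot as it stands.
- The arm moves only by the shell command python3 -m jog 'ROWS' [OPENING] [FORCE]. ROWS is JSON, a list of rows, each a list of 2 entries, a list of its own where there are three numbers: the shift along the tool's x, y, z in mm, then the turn about the tool's z in rad. A call has 1 to 20 rows; each row is the pose to reach, as a shift and turn from the pose commanded when the call began, along the tool's axes at that moment; what a row does not reach only later rows make up. A row lasts 1/12 s, in which the tool goes at most 41.7 mm and 7.16 degrees, less where a joint would pass 70% of its speed; a pose out of reach is approached as far as the arm can. A call with a gripper value outside its range is refused whole. OPENING is the closure, from 0 (fully open) to 1 (shut), set as the call begins (- or left out, the last holds). The fingers move at their own pace and stop on an object; FORCE is the grip in N (left out, the last holds). Time passes only in rows, so rows that repeat a pose let the fingers close. It gives the time, the measured TCP pose, the force, the opening and the grip force at its end, in the units of the state.
- arm.state(): the state, without advancing time (a new reading comes with each control period).
- cams.get_image(name): name is "scene" or "top" or "wrist"; returns a dict with "frame" (480x640x3 uint8, red, green, blue), "range_z" (480x640 float32, m along the optical axis (not along the pixel's ray), 0 where there is no reading), "fx", "fy", "cx", "cy" (pixels), "origin" and "rotation" of the camera in the world. Camera axes: x right, y down, z forward; pixel columns grow to the right and rows downward; lengths in m; the calibration is good to about 2 mm. A picture is of the moment at which its call begins.
- arm.finish_job(): hands the job in; it is judged then, once.
The state is a dict: "time_s": time; "joint_pos": joint angles; "joint_velocities": joint speeds; "joint_torque": joint torques, N m; "ee_pos": TCP position; "orientation": TCP orientation; "wrist_force": force on the tool from outside, world axes, zero at the start; "moment": the same for the moment, N m; "opening": opening from 0.0 (shut) to 1.0 (fully open); "grasp_force": force on a finger pad.
Only numpy, scipy, OpenCV 4.12 (cv2) and the standard library are available. Lean on these libraries where they do the work, as an engineer would, in place of code of your own. Each camera call takes 0.05 s, during which the arm holds its last target. There are 200 camera calls.

## Working session

There is one attempt and no reset: what is moved stays moved. The work goes in short steps, Python scripts to look and compute and a shell command to move; the robot and the scene stay as the last step left them, time stands still between calls to the robot, and variables do not carry over. Pictures are saved under pics/ and viewed, at most 10 in all, crops included, and the job is handed in when it is done.

```bash
mkdir -p pics; ls; cat > h.py <<'E'
import numpy as np, cv2
from cell import arm, cams
def world(im,u,v,z=None):
    d=np.array([(u-im["cx"])/im["fx"],(v-im["cy"])/im["fy"],1.0])
    R=np.array(im["rotation"]);o=np.array(im["origin"]);r=R@d
    if z is None: return o+r*im["range_z"][int(v),int(u)]
    return o+r*(z-o[2])/r[2]
def cloud(im):
    v,u=np.mgrid[0:480,0:640]
    d=np.stack([(u-im["cx"])/im["fx"],(v-im["cy"])/im["fy"],np.ones(u.shape)],-1)*im["range_z"][...,None]
    return d@np.array(im["rotation"]).T+np.array(im["origin"])
E
python3 - <<'E'
from h import *
for n in("top","scene"):
    im=cams.get_image(n);cv2.imwrite(f"pics/{n}0.png",im["frame"][...,::-1]);np.savez(f"{n}0.npz",**im)
    print(n,im["origin"],im["fx"],np.round(im["rotation"],3).tolist())
print(arm.state())
E
```

```text
pics
top [0.41752862 0.01310058 1.06684909] 514.0498207748018 [-170.837, 0.316, -91.198]
scene [1.14430309 0.20560891 0.78623965] 485.0397429506926 [-140.488, -0.465, 108.141]
{'time_s': 0.1, 'joint_pos': array([-8.33852432e+01,  1.79596198e+01,  8.58504129e+01, -8.59733606e-04,
        7.62607877e+01, -1.28004791e+01]), 'joint_velocities': array([ 0.02941884, -0.05441303, -0.11746761,  0.0348068 , -0.05577127,
        0.02270282]), 'joint_torque': array([ 2.02025978e-03, -4.12902474e+01, -2.60141838e+01, -1.53358324e-04,
        3.05712128e-03,  8.80301911e-06]), 'ee_pos': array([ 0.17446442, -0.49488363,  0.20545715]), 'orientation': array([-1.79930755e+02, -1.48766032e-02,  1.94154317e+01]), 'wrist_force': array([ 0.40377522,  0.91074383, -0.34079678]), 'moment': array([ 0.05015184, -0.01552065,  0.02292265]), 'grasp_force': 0.0, 'opening': 0.9988949602043149}
```

View pics/top0.png

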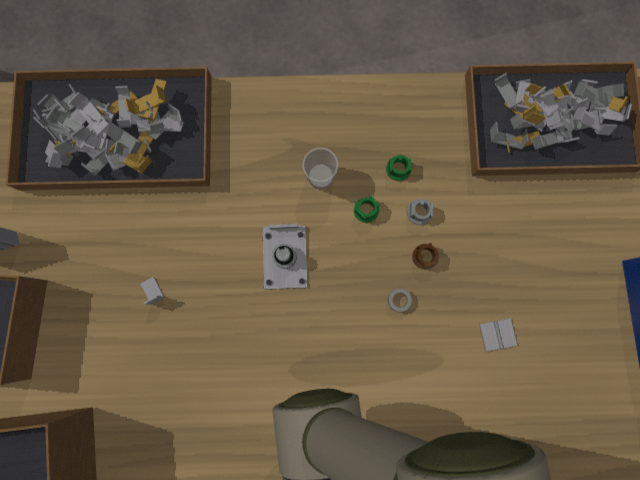

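View pics/scene0.png

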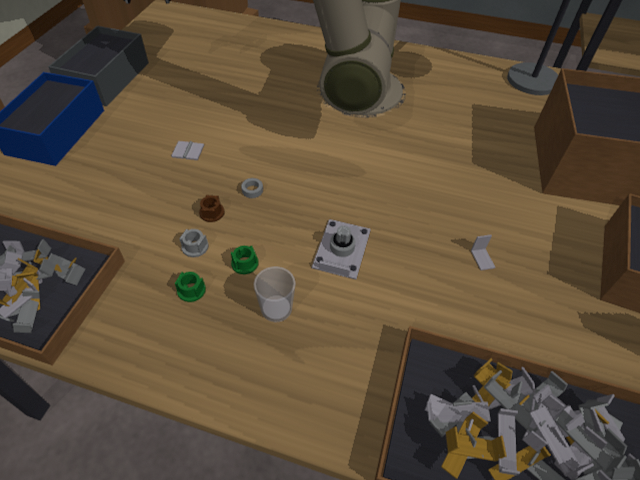

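Candidates in the top view: grey collar with flange and flats at (421,211), green look-alikes at (399,168) and (367,209), a brown one at (425,257), and the plain ring spacer at (400,300). I choose (421,211). The bracket is at (285,257), with its lug at the top edge, row 228. I'll check the choice in one close crop.

```bash
cat > h.py <<'E'
import numpy as np, cv2
from scipy.spatial.transform import Rotation as Ro
from cell import arm, cams
def rot(im): return Ro.from_euler("xyz",im["rotation"],degrees=True).as_matrix()
def world(im,u,v,z=None):
    d=np.array([(u-im["cx"])/im["fx"],(v-im["cy"])/im["fy"],1.0])
    o=np.array(im["origin"]);r=rot(im)@d
    if z is None: return o+r*im["range_z"][int(v),int(u)]
    return o+r*(z-o[2])/r[2]
def cloud(im):
    v,u=np.mgrid[0:480,0:640]
    d=np.stack([(u-im["cx"])/im["fx"],(v-im["cy"])/im["fy"],np.ones(u.shape)],-1)*im["range_z"][...,None]
    return d@rot(im).T+np.array(im["origin"])
E
python3 - <<'E'
from h import *
for n,c,b in(("top",(421,211),(285,257)),("scene",(193,241),(343,243))):
    im=dict(np.load(n+"0.npz"));P=cloud(im)
    for nm,(u,v),z in(("collar",c,.032),("bracket",b,.03)):
        w=world(im,u,v,z);print(n,nm,w)
        m=np.hypot(P[...,0]-w[0],P[...,1]-w[1])<.045
        for lo,hi in((.003,.012),(.022,.030),(.030,.036),(.05,.065)):
            q=P[m&(P[...,2]>lo)&(P[...,2]<hi)]
            if len(q)>5: 
                (x,y),r=cv2.minEnclosingCircle(q[:,:2].astype(np.float32))
                print(lo,hi,len(q),q.mean(0).round(4),"circ",round(x,4),round(y,4),round(r,4))
    if n=="top":
        a=[cv2.resize(im["frame"][v-25:v+25,u-25:u+25],(400,400),interpolation=cv2.INTER_CUBIC) for u,v in(c,b)]
        cv2.imwrite("pics/crop.png",np.hstack(a)[...,::-1])
E
```

```text
top collar [ 0.63434523 -0.18782696  0.032     ]
0.003 0.012 198 [ 0.6325 -0.1841  0.0057] circ 0.6352 -0.1878 0.0442
0.022 0.03 62 [ 0.6357 -0.1878  0.0273] circ 0.6363 -0.1885 0.0249
0.03 0.036 182 [ 0.6386 -0.1896  0.0324] circ 0.6379 -0.189 0.0253
top bracket [0.54551846 0.09257381 0.03      ]
0.003 0.012 906 [0.5428 0.0907 0.0066] circ 0.5455 0.0926 0.0451
0.022 0.03 176 [0.547  0.0947 0.0264] circ 0.5488 0.0957 0.0251
0.03 0.036 108 [0.547  0.0946 0.0335] circ 0.5472 0.0943 0.0215
0.05 0.065 148 [0.5476 0.0953 0.057 ] circ 0.5486 0.0956 0.014
scene collar [ 0.65065919 -0.1823865   0.032     ]
0.003 0.012 173 [ 0.651  -0.1829  0.0065] circ 0.6549 -0.1805 0.035
0.022 0.03 139 [ 0.6447 -0.1874  0.0265] circ 0.6419 -0.1882 0.0258
0.03 0.036 151 [ 0.6428 -0.1868  0.0316] circ 0.6421 -0.1879 0.0247
scene bracket [0.56004746 0.09920968 0.03      ]
0.003 0.012 689 [0.5693 0.1012 0.0056] circ 0.56 0.0992 0.045
0.022 0.03 158 [0.5627 0.0994 0.0252] circ 0.5544 0.0965 0.026
0.03 0.036 120 [0.5605 0.0975 0.0331] circ 0.5527 0.0965 0.0198
0.05 0.065 141 [0.5526 0.0965 0.0554] circ 0.5519 0.0967 0.0153
```

View pics/crop.png

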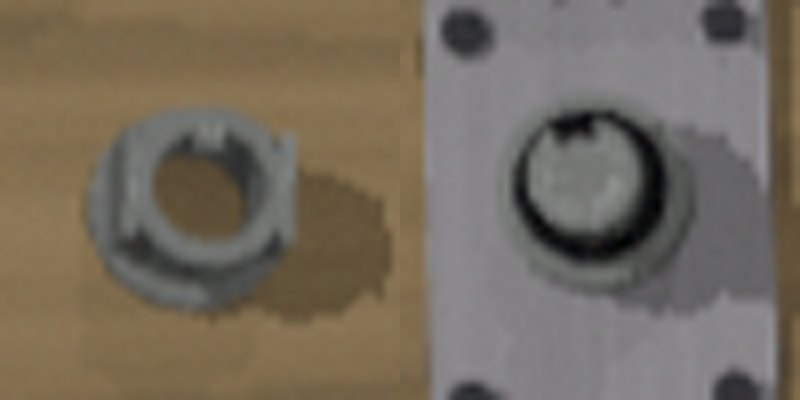

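The crop confirms a plain steel collar with flange and flats. Its tab is at crop (210,135) from bore centre (205,195), so it faces about world +x. On the shaft the keyway notch is at crop (573,125) from (585,180), so it leans slightly to +y. Now I'll move above the collar.

```bash
python3 -m jog '[[[20,-5,0],0.05],[[60,-15,0],0.1],[[100,-25,0],0.2],[[140,-35,0],0.3],[[180,-45,0],0.34],[[220,-55,0],0.34],[[260,-65,0],0.34],[[300,-75,0],0.34],[[340,-84,0],0.34],[[380,-94,0],0.34],[[420,-104,0],0.34],[[460,-114,0],0.34],[[495,-123,0],0.34],[[525,-130,0],0.34],[[540,-134,0],0.34],[[540,-134,0],0.34],[[540,-134,0],0.34],[[540,-134,0],0.34]]' 0
python3 - <<'E'
from h import *
im=cams.get_image("wrist");cv2.imwrite("pics/w1.png",im["frame"][...,::-1]);np.savez("w1.npz",**im)
print(im["origin"],im["rotation"],im["fx"]);s=arm.state();print(s["ee_pos"],s["orientation"],s["time_s"],s["wrist_force"])
E
```

```text
time_s: 1.6
ee_pos: [0.6386, -0.1899, 0.2057]
orientation: [-180.0, 0.0, -0.1]
wrist_force: [-0.5, 0.5, 0.3]
opening: 0.997
grasp_force: 0.0
[ 0.705404   -0.19156602  0.37359355] [ 1.64596862e+02 -1.75999091e-02 -9.01096544e+01] 344.8421654181233
[ 0.6385012  -0.19014481  0.20602439] [ 1.79998227e+02  2.19073596e-02 -1.32966946e-01] 1.65 [ 0.68252532 -0.4608094   0.24817963]
```

View pics/w1.png

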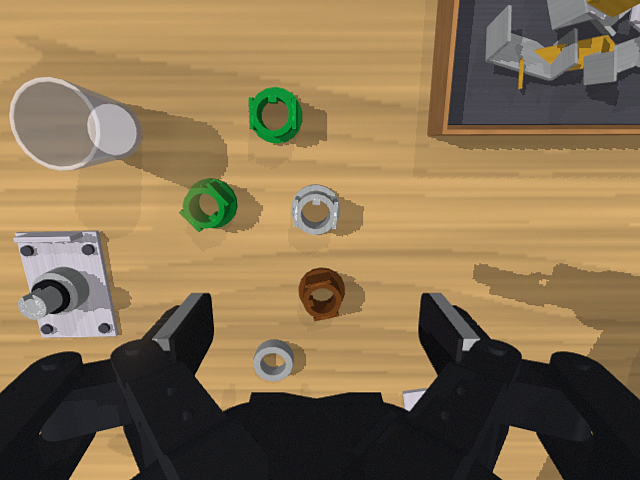

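The wrist view shows the grey collar at (316,209) with its tab up (+x), brown at (323,293), green at (209,204) and (275,115), the spacer at (273,360). The fingers clear all of them. Next I'll measure its centre and yaw.

```bash
cat >> h.py <<'E'
def ring(im,u,v,z,tol,hw=40):
    "bore circle and tab direction of top face of height z about pixel"
    P=cloud(im)[v-hw:v+hw,u-hw:u+hw]; m=(abs(P[...,2]-z)<tol).astype(np.uint8)
    cs,h=cv2.findContours(m,cv2.RETR_CCOMP,cv2.CHAIN_APPROX_NONE)
    out=[]
    for c,hh in zip(cs,h[0]):
        if len(c)<25: continue
        q=np.array([world(im,p[0][0]+u-hw,p[0][1]+v-hw,z)[:2] for p in c])
        ctr=q.mean(0);r=np.ones(len(q),bool)
        for _ in range(8):  # robust circle, leaving the tab out
            A=np.c_[2*q[r],np.ones(r.sum())];s=np.linalg.lstsq(A,(q[r]**2).sum(1),rcond=None)[0];ctr=s[:2];R=np.sqrt(s[2]+ctr@ctr)
            e=np.hypot(*(q-ctr).T)-R; r=abs(e)<max(.0012,np.median(abs(e))*1.5)
        k=e<-.0022; t=(q[k]-ctr).mean(0) if k.any() else np.zeros(2)
        rect=cv2.minAreaRect((q*1000).astype(np.float32))
        out.append((hh[3]>=0,len(c),ctr.round(4),R.round(4),k.sum(),np.degrees(np.arctan2(t[1],t[0])).round(1),np.round(rect[0],1),np.round(rect[1],1),round(rect[2],1)))
    return out
E
python3 - <<'E'
from h import *
im=dict(np.load("w1.npz"))
for t in(.003,.005): 
    for r in ring(im,316,209,.032,t): print(t,r)
E
```

```text
0.003 (np.False_, 146, array([ 0.6382, -0.1908]), np.float64(0.0206), np.int64(0), np.float64(0.0), array([ 638.3, -190.8]), array([43.9, 42. ]), 86.1)
0.003 (np.True_, 92, array([ 0.6384, -0.1908]), np.float64(0.015), np.int64(12), np.float64(-3.0), array([ 638.2, -190.6]), array([29.5, 30.2]), 44.9)
0.005 (np.False_, 149, array([ 0.6384, -0.1909]), np.float64(0.0207), np.int64(0), np.float64(0.0), array([ 638.3, -190.8]), array([43.9, 42.2]), 86.1)
0.005 (np.True_, 91, array([ 0.6386, -0.1908]), np.float64(0.0149), np.int64(12), np.float64(-3.1), array([ 638.4, -190.9]), array([29.5, 29.4]), 44.9)
```

Bore radius 15.0 mm, outline 44 × 42 mm and tab yaw of about −3.5° all match the collar. Centre is (0.6384, −0.1908). I'll descend to TCP z ≈ 8 mm.

```bash
python3 -m jog '[[[0,0.3,15],0.03],[[0,0.7,45],0.06],[[0,0.7,80],0.06],[[0,0.7,112],0.06],[[0,0.7,140],0.06],[[0,0.7,160],0.06],[[0,0.7,174],0.06],[[0,0.7,184],0.06],[[0,0.7,190],0.06],[[0,0.7,194],0.06],[[0,0.7,197],0.06],[[0,0.7,198],0.06],[[0,0.7,198],0.06],[[0,0.7,198],0.06]]' 0
python3 -m jog '[[[0,0,0],0],[[0,0,0],0],[[0,0,0],0],[[0,0,0],0],[[0,0,0],0],[[0,0,0],0],[[0,0,0],0],[[0,0,0],0],[[0,0,0],0],[[0,0,0],0],[[0,0,0],0],[[0,0,0],0]]' 1 60
```

```text
time_s: 2.82
ee_pos: [0.6395, -0.1901, 0.0086]
orientation: [180.0, -0.1, -3.5]
wrist_force: [-0.2, 0.2, -0.1]
opening: 0.998
grasp_force: 0.0
time_s: 3.82
ee_pos: [0.6392, -0.19, 0.008]
orientation: [-180.0, 0.0, -3.5]
wrist_force: [-0.2, -0.1, -0.2]
opening: 0.001
grasp_force: 0.0
```

The gripper shut fully on nothing, so I'll look.

```bash
python3 - <<'E'
from h import *
im=cams.get_image("wrist");np.savez("w2.npz",**im)
sc=cams.get_image("scene");np.savez("s2.npz",**sc)
a=cv2.resize(sc["frame"][170:320,110:310],(533,400),interpolation=cv2.INTER_CUBIC)
b=cv2.resize(im["frame"],(266,200))
c=np.zeros((400,266,3),np.uint8);c[:200]=b
cv2.imwrite("pics/g2.png",np.hstack([a,c])[...,::-1])
E
```

```text
(no output)
```

View pics/g2.png

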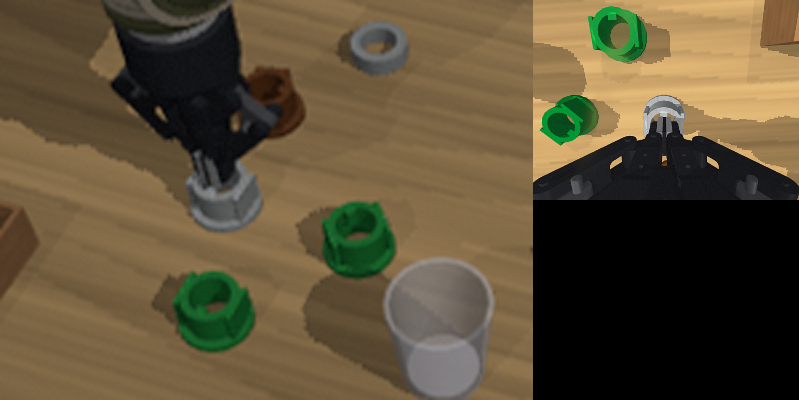

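```bash
python3 - <<'E'
from h import *
im=dict(np.load("w2.npz"));P=cloud(im)
print(im["origin"],im["rotation"])
m=np.hypot(P[...,0]-.645,P[...,1]+.19)<.05
for lo,hi in((.004,.01),(.026,.037)):
    q=P[m&(P[...,2]>lo)&(P[...,2]<hi)&(P[...,0]>.635)];print(len(q),q.min(0),q.max(0),q.mean(0))
for v in range(200,330,8):print(v,P[v,316].round(3),P[v,290].round(3),im["frame"][v,316],im["frame"][v,290])
E
```

```text
[ 0.70579957 -0.19565046  0.17590448] [ 1.64643373e+02 -2.24705950e-02 -9.35128460e+01]
1381 [ 0.63509208 -0.21761937  0.00401413] [ 0.66498017 -0.16422162  0.00995779] [ 0.65676429 -0.19181618  0.00617094]
2619 [ 0.6350237  -0.21353488  0.02600724] [ 0.65903236 -0.16887133  0.03699876] [ 0.64929098 -0.19084634  0.03154959]
200 [ 0.679 -0.194  0.001] [ 0.68  -0.181  0.001] [203 164 107] [205 163 106]
208 [ 0.674 -0.194  0.   ] [ 0.675 -0.181  0.   ] [213 172 112] [210 168 111]
216 [ 0.67  -0.194 -0.001] [ 0.671 -0.18   0.001] [225 184 121] [223 181 117]
224 [ 0.666 -0.193  0.001] [ 0.667 -0.18  -0.   ] [225 187 119] [225 184 120]
232 [ 0.663 -0.193  0.005] [ 0.663 -0.18   0.   ] [184 186 189] [226 179 110]
240 [ 0.659 -0.193  0.006] [ 0.66  -0.18   0.006] [193 195 198] [179 184 183]
248 [ 0.659 -0.193  0.02 ] [ 0.655 -0.179  0.006] [100 100 103] [193 196 194]
256 [ 0.658 -0.193  0.03 ] [ 0.656 -0.181  0.021] [96 96 95] [126 129 129]
264 [ 0.655 -0.193  0.032] [ 0.656 -0.181  0.032] [181 184 183] [181 183 185]
272 [ 0.651 -0.193  0.032] [ 0.652 -0.181  0.032] [190 191 192] [186 188 190]
280 [ 0.65  -0.192  0.038] [ 0.635 -0.177 -0.001] [97 93 90] [161 138 112]
288 [ 0.65  -0.192  0.046] [ 0.632 -0.177  0.003] [25 25 23] [78 82 86]
296 [ 0.65  -0.192  0.054] [ 0.646 -0.181  0.045] [25 24 26] [25 26 28]
304 [ 0.65  -0.192  0.062] [ 0.647 -0.182  0.053] [25 24 26] [25 25 28]
312 [ 0.649 -0.192  0.066] [ 0.646 -0.182  0.059] [24 19 23] [29 29 33]
320 [ 0.648 -0.192  0.07 ] [ 0.706 -0.196  0.176] [36 34 38] [24 29 33]
328 [ 0.646 -0.192  0.071] [ 0.652 -0.184  0.081] [37 36 36] [44 46 51]
```

```bash
python3 - <<'E'
from h import *
im=dict(np.load("w2.npz"))
cv2.imwrite("pics/w2c.png",cv2.resize(im["frame"][200:400,200:440],(720,600),interpolation=cv2.INTER_CUBIC)[...,::-1])
E
```

```text
(no output)
```

View pics/w2c.png

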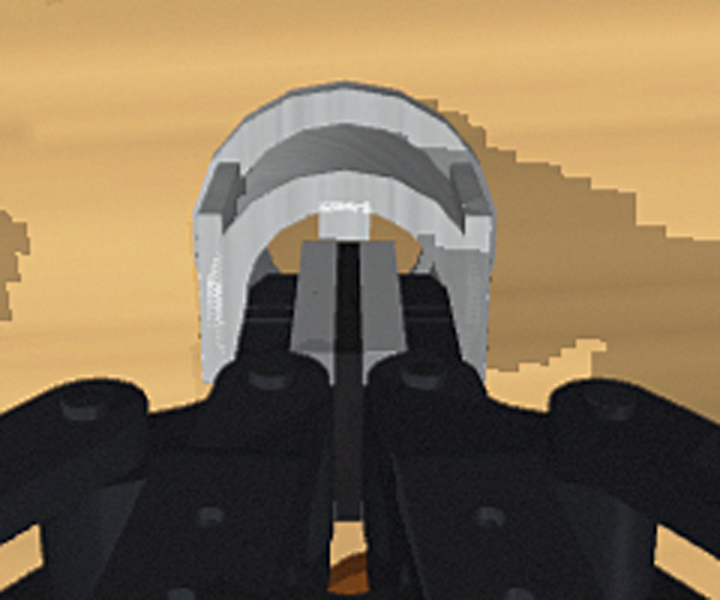

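```bash
python3 - <<'E'
from h import *
im=dict(np.load("w2.npz"));P=cloud(im)
for c in(293,304,308,315,325,330,338):
    print(c,[(v,*P[v,c].round(3).tolist()) for v in range(274,322,6)])
sc=dict(np.load("s2.npz"));Q=cloud(sc)
# dark/gray gripper points near the collar, lowest
m=(np.hypot(Q[...,0]-.64,Q[...,1]+.19)<.03)&(Q[...,2]>.034)
q=Q[m];print(len(q),np.sort(q[:,2])[:10],q[q[:,2]<.045].mean(0))
E
```

```text
293 [(274, 0.651, -0.182, 0.031), (280, 0.636, -0.179, 0.0), (286, 0.632, -0.179, -0.0), (292, 0.647, -0.183, 0.042), (298, 0.647, -0.183, 0.048), (304, 0.647, -0.183, 0.053), (310, 0.646, -0.183, 0.057), (316, 0.646, -0.184, 0.062)]
304 [(274, 0.639, -0.185, 0.0), (280, 0.65, -0.187, 0.037), (286, 0.65, -0.187, 0.043), (292, 0.65, -0.188, 0.049), (298, 0.651, -0.188, 0.056), (304, 0.65, -0.188, 0.061), (310, 0.65, -0.188, 0.065), (316, 0.651, -0.188, 0.071)]
308 [(274, 0.651, -0.189, 0.032), (280, 0.65, -0.189, 0.038), (286, 0.65, -0.189, 0.044), (292, 0.65, -0.189, 0.05), (298, 0.65, -0.189, 0.055), (304, 0.651, -0.19, 0.062), (310, 0.65, -0.19, 0.065), (316, 0.65, -0.19, 0.07)]
315 [(274, 0.65, -0.192, 0.032), (280, 0.65, -0.192, 0.038), (286, 0.65, -0.192, 0.044), (292, 0.65, -0.192, 0.05), (298, 0.65, -0.192, 0.056), (304, 0.65, -0.192, 0.061), (310, 0.65, -0.192, 0.065), (316, 0.65, -0.192, 0.07)]
325 [(274, 0.638, -0.197, 0.0), (280, 0.649, -0.196, 0.037), (286, 0.65, -0.196, 0.044), (292, 0.65, -0.196, 0.05), (298, 0.649, -0.196, 0.055), (304, 0.649, -0.196, 0.06), (310, 0.65, -0.196, 0.066), (316, 0.65, -0.195, 0.07)]
330 [(274, 0.638, -0.199, 0.0), (280, 0.65, -0.198, 0.038), (286, 0.65, -0.198, 0.045), (292, 0.649, -0.198, 0.05), (298, 0.65, -0.198, 0.057), (304, 0.65, -0.197, 0.061), (310, 0.65, -0.197, 0.066), (316, 0.65, -0.197, 0.07)]
338 [(274, 0.65, -0.202, 0.031), (280, 0.634, -0.204, 0.0), (286, 0.631, -0.203, 0.001), (292, 0.646, -0.201, 0.042), (298, 0.646, -0.201, 0.048), (304, 0.645, -0.201, 0.053), (310, 0.646, -0.2, 0.058), (316, 0.646, -0.2, 0.062)]
1398 [0.0340795  0.03412336 0.03499309 0.03771795 0.03795375 0.03817236
 0.03822943 0.03865923 0.0393168  0.03958228] [ 0.65085999 -0.18647152  0.04099825]
```

```bash
python3 - <<'E'
from h import *
im=dict(np.load("w1.npz"));P=cloud(im)
g=P[230:345,120:500];m=(g[...,2]>.18)&(g[...,2]<.36)
q=g[m];print("tip lowest",np.percentile(q[:,2],[0,1,5]))
for c in(150,170,190,205,210,425,440,460):print(c,[(v,*P[v,c].round(3).tolist()) for v in range(288,345,8)])
E
```

```text
tip lowest [0.24331267 0.24499604 0.2481397 ]
150 [(288, 0.544, 0.003, -0.001), (296, 0.534, 0.003, 0.001), (304, 0.523, 0.005, -0.001), (312, 0.514, 0.006, 0.001), (320, 0.503, 0.008, 0.0), (328, 0.646, -0.136, 0.269), (336, 0.645, -0.137, 0.274), (344, 0.65, -0.144, 0.286)]
170 [(288, 0.544, -0.021, -0.0), (296, 0.535, -0.02, 0.001), (304, 0.524, -0.019, -0.001), (312, 0.645, -0.137, 0.256), (320, 0.65, -0.144, 0.272), (328, 0.649, -0.145, 0.275), (336, 0.649, -0.147, 0.279), (344, 0.647, -0.147, 0.28)]
190 [(288, 0.544, -0.045, 0.001), (296, 0.65, -0.144, 0.252), (304, 0.649, -0.145, 0.258), (312, 0.649, -0.148, 0.264), (320, 0.648, -0.149, 0.268), (328, 0.646, -0.149, 0.269), (336, 0.642, -0.149, 0.269), (344, 0.64, -0.149, 0.27)]
205 [(288, 0.544, -0.062, -0.001), (296, 0.649, -0.149, 0.251), (304, 0.647, -0.149, 0.253), (312, 0.643, -0.149, 0.253), (320, 0.64, -0.148, 0.253), (328, 0.637, -0.149, 0.255), (336, 0.635, -0.149, 0.256), (344, 0.631, -0.149, 0.256)]
210 [(288, 0.545, -0.068, 0.002), (296, 0.647, -0.149, 0.246), (304, 0.644, -0.149, 0.246), (312, 0.641, -0.149, 0.249), (320, 0.637, -0.149, 0.248), (328, 0.634, -0.149, 0.249), (336, 0.63, -0.148, 0.248), (344, 0.628, -0.149, 0.251)]
425 [(288, 0.544, -0.319, -0.0), (296, 0.648, -0.234, 0.25), (304, 0.645, -0.234, 0.25), (312, 0.642, -0.234, 0.251), (320, 0.639, -0.234, 0.251), (328, 0.637, -0.234, 0.253), (336, 0.634, -0.234, 0.255), (344, 0.63, -0.234, 0.254)]
440 [(288, 0.544, -0.337, -0.0), (296, 0.649, -0.239, 0.252), (304, 0.65, -0.237, 0.259), (312, 0.649, -0.235, 0.264), (320, 0.647, -0.234, 0.267), (328, 0.645, -0.234, 0.268), (336, 0.641, -0.235, 0.267), (344, 0.64, -0.234, 0.27)]
460 [(288, 0.543, -0.36, -0.0), (296, 0.534, -0.36, 0.002), (304, 0.523, -0.363, -0.001), (312, 0.645, -0.245, 0.257), (320, 0.649, -0.239, 0.271), (328, 0.649, -0.238, 0.275), (336, 0.65, -0.235, 0.281), (344, 0.647, -0.235, 0.281)]
```

Depth shows the real finger tips about 26 mm behind the reported TCP: 39 mm behind when open, 27 mm when shut. The fingers therefore closed above the collar, which hasn't moved (flange edge still at x = 0.665). I'll open, go down 26 mm and grip again.

```bash
python3 -c "
from cell import arm;print(arm.grasp_offset)"
python3 -m jog '[[[0,0,0],0],[[0,0,0],0],[[0,0,0],0],[[0,0,0],0],[[0,0,0],0],[[0,0,0],0],[[0,0,0],0],[[0,0,0],0],[[0,0,0],0],[[0,0,0],0],[[-0.5,0.5,4],0],[[-0.5,0.5,8],0],[[-0.5,0.5,12],0],[[-0.5,0.5,16],0],[[-0.5,0.5,20],0],[[-0.5,0.5,23],0],[[-0.5,0.5,25],0],[[-0.5,0.5,26],0],[[-0.5,0.5,26],0]]' 0 60
python3 -m jog '[[[0,0,0],0],[[0,0,0],0],[[0,0,0],0],[[0,0,0],0],[[0,0,0],0],[[0,0,0],0],[[0,0,0],0],[[0,0,0],0],[[0,0,0],0],[[0,0,0],0]]' 1 60
```

```text
0.0187
time_s: 5.5
ee_pos: [0.6386, -0.1905, -0.0183]
orientation: [-180.0, 0.0, -3.5]
wrist_force: [0.2, 0.3, -0.6]
opening: 1.003
grasp_force: 0.0
time_s: 6.33
ee_pos: [0.639, -0.1906, -0.0175]
orientation: [180.0, -0.1, -3.5]
wrist_force: [-0.4, 0.9, 5.5]
opening: 0.502
grasp_force: 63.6
```

Gripped: opening 0.502 ≈ 43 mm, 64 N. I'll lift 110 mm, then move to a spot 60 mm short of the shaft to view it.

```bash
python3 -m jog '[[[0,0,-2],0],[[0,0,-6],0],[[0,0,-15],0],[[0,0,-30],0],[[0,0,-50],0],[[0,0,-70],0],[[0,0,-90],0],[[0,0,-103],0],[[0,0,-110],0],[[0,0,-110],0]]'
python3 -m jog '[[[-6,-10,0],0],[[-18,-30,0],0],[[-36,-60,0],0],[[-54,-90,0],0],[[-72,-120,0],0],[[-90,-150,0],0],[[-108,-180,0],0],[[-126,-210,0],0],[[-142,-236,0],0],[[-155,-258,0],0],[[-162,-270,0],0],[[-166,-276,0],0],[[-166,-276,0],0],[[-166,-276,0],0]]'
python3 - <<'E'
from h import *
im=cams.get_image("wrist");cv2.imwrite("pics/w3.png",im["frame"][...,::-1]);np.savez("w3.npz",**im)
s=arm.state();print(s["ee_pos"],s["orientation"],s["wrist_force"],s["joint_pos"].round(0))
E
```

```text
time_s: 7.17
ee_pos: [0.6393, -0.1907, 0.0938]
orientation: [179.9, -0.1, -3.5]
wrist_force: [0.5, 0.0, -2.8]
opening: 0.501
grasp_force: 62.8
time_s: 8.33
ee_pos: [0.4903, 0.0945, 0.0918]
orientation: [180.0, -0.0, -3.5]
wrist_force: [-0.1, 0.2, -3.0]
opening: 0.502
grasp_force: 62.8
[0.4905043  0.09422197 0.09185141] [ 1.79984826e+02 -1.17377129e-02 -3.55262083e+00] [ 0.25743065 -0.32291586 -3.59596604] [-3. 22. 99. -0. 59. 91.]
```

View pics/w3.png

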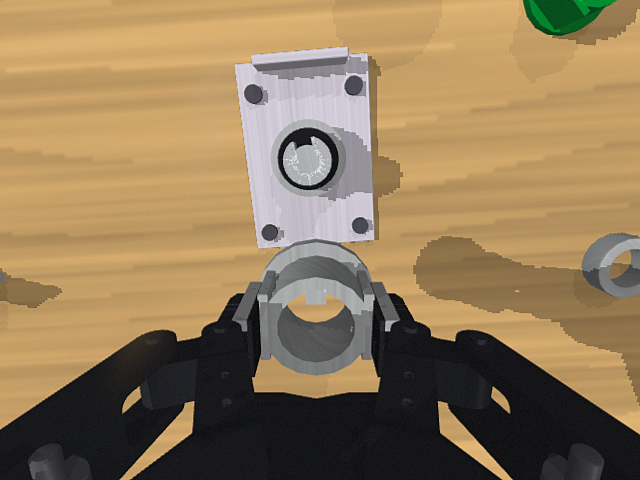

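The wrist view shows the collar held level with its bore at (317,320) and tab up. The shaft is at (308,158), with its keyway notch at (306,138). I'll measure both in the same picture.

```bash
python3 - <<'E'
from h import *
im=dict(np.load("w3.npz"));P=cloud(im)
def circ(q):
    A=np.c_[2*q,np.ones(len(q))];s=np.linalg.lstsq(A,(q**2).sum(1),rcond=None)[0];return s[:2],np.sqrt(s[2]+s[:2]@s[:2])
m=P[300:345,268:278];print("hub z",np.median(P[290:365,262:375,2]))
z=P[250:380,255:380,2];h=np.histogram(z,np.arange(.1,.2,.002));print([(round(b,3),c) for c,b in zip(*h) if c>200])
s=P[125:195,275:345]
# shaft end
for lo,hi,R in((.052,.062,"shaft end"),(.030,.037,"ring"),(.022,.029,"boss")):
    mm=((s[...,2]>lo)&(s[...,2]<hi)).astype(np.uint8);q=s[mm>0]
    cs,_=cv2.findContours(mm,cv2.RETR_EXTERNAL,cv2.CHAIN_APPROX_NONE);c=max(cs,key=len)[:,0]
    w=s[c[:,1],c[:,0],:2];k=np.ones(len(w),bool)
    for _ in range(8):
        ce,r=circ(w[k]);e=np.hypot(*(w-ce).T)-r;k=abs(e)<.0012
    print(R,len(q),np.median(q[:,2]).round(4),ce.round(4),r.round(4),k.sum(),len(w))
    if R=="shaft end":
        t=e<-.002;d=w[t]-ce;print("keyway deg",np.degrees(np.arctan2(*d.mean(0)[::-1])),t.sum())
hsv=cv2.cvtColor(im["frame"],cv2.COLOR_RGB2HSV)
mz=((abs(P[...,2]-.006)<.003)&(hsv[...,1]<40)).astype(np.uint8)[30:236,200:400]
c=max(cv2.findContours(cv2.morphologyEx(mz,cv2.MORPH_CLOSE,np.ones((25,25))),cv2.RETR_EXTERNAL,cv2.CHAIN_APPROX_NONE)[0],key=cv2.contourArea)[:,0]
w=np.array([world(im,u+200,v+30,.006)[:2]*1000 for u,v in c],np.float32);print("plate",cv2.minAreaRect(w))
E
```

```text
hub z 0.13980715486919792
[(np.float64(0.114), np.int64(1185)), (np.float64(0.116), np.int64(445)), (np.float64(0.118), np.int64(289)), (np.float64(0.12), np.int64(342)), (np.float64(0.122), np.int64(343)), (np.float64(0.124), np.int64(393)), (np.float64(0.126), np.int64(387)), (np.float64(0.128), np.int64(409)), (np.float64(0.13), np.int64(410)), (np.float64(0.132), np.int64(462)), (np.float64(0.134), np.int64(458)), (np.float64(0.136), np.int64(458)), (np.float64(0.138), np.int64(551)), (np.float64(0.14), np.int64(4832)), (np.float64(0.142), np.int64(598))]
shaft end 1726 0.057 [0.5486 0.0944] 0.0136 124 153
keyway deg 9.28814250007373 26
ring 1246 0.034 [0.5487 0.0944] 0.0191 173 173
boss 1299 0.026 [0.5487 0.0944] 0.0244 159 215
plate ((550.6410522460938, 94.42593383789062), (125.61373901367188, 90.05795288085938), 0.6468982696533203)
```

```bash
python3 - <<'E'
from h import *
im=dict(np.load("w3.npz"));P=cloud(im)
q=P[290:375,255:380].reshape(-1,3);z=np.median(q[(q[:,2]>.139)&(q[:,2]<.143)][:,2]);print("top z",z)
t=q[(abs(q[:,2]-z)<.0025)];A=np.c_[t[:,:2]-t[:,:2].mean(0),np.ones(len(t))];print("tilt",np.linalg.lstsq(A,t[:,2],rcond=None)[0])
for r in ring(im,317,322,z,.002,60): print(r)
# keyway: dark gap angle along a circle of 11.5 mm at the shaft end
s=P[125:195,275:345];m=(s[...,2]>.02)&(s[...,2]<.1);
w=np.array([0.5486,0.0944])
R=rot(im);o=np.array(im["origin"])
for r in(.0105,.0115,.0125):
    g=[]
    for a in range(-60,61,1):
        p=np.array([*(w+r*np.array([np.cos(np.radians(a)),np.sin(np.radians(a))])),.057]);c=R.T@(p-o)
        u=c[0]/c[2]*im["fx"]+im["cx"];v=c[1]/c[2]*im["fy"]+im["cy"]
        if P[int(round(v)),int(round(u)),2]<.05: g.append(a)
    print(r,g and (min(g),max(g),np.mean(g)))
E
```

```text
top z 0.14124498583349226
tilt [ 0.00502586 -0.00021268  0.14119875]
(np.False_, 405, array([0.4898, 0.093 ]), np.float64(0.0211), np.int64(0), np.float64(0.0), array([490.1,  93. ]), array([44.6, 42.6]), 84.4)
(np.True_, 238, array([0.4902, 0.093 ]), np.float64(0.0145), np.int64(30), np.float64(-3.5), array([489.8,  93.2]), array([29.9, 28.1]), 86.5)
0.0105 (-29, 37, np.float64(8.824561403508772))
0.0115 (-14, 33, np.float64(8.266666666666667))
0.0125 (-13, 32, np.float64(9.5))
```

The collar is at (0.4900, 0.0930), underside 0.109, level to 0.3°. The shaft is at (0.5486, 0.0944), with the keyway at about +9°. The collar goes to just above the shaft end.

```bash
python3 -m jog '[[[5,-0.5,0],0],[[15,-1.5,0],0],[[28,-2.5,0],0],[[40,-3.5,0],0],[[50,-4.5,0],0],[[56,-5,0],0],[[58.4,-5,0],0],[[58.4,-5,4],0],[[58.4,-5,12],0],[[58.4,-5,22],0],[[58.4,-5,32],0],[[58.4,-5,39],0],[[58.4,-5,43],0],[[58.4,-5,43],0],[[58.4,-5,43],0],[[58.4,-5,43],0]]'
python3 - <<'E'
from h import *
im=cams.get_image("wrist");np.savez("w4.npz",**im)
P=cloud(im);q=P[270:380,255:380].reshape(-1,3);s=arm.state();print(s["ee_pos"],s["wrist_force"])
z=s["ee_pos"][2]+.0494
for r in ring(im,317,322,z,.002,60): print(r)
cv2.imwrite("pics/w4.png",cv2.resize(im["frame"][240:390,220:420],(800,600),interpolation=cv2.INTER_CUBIC)[...,::-1])
E
```

```text
time_s: 9.72
ee_pos: [0.5488, 0.0966, 0.0494]
orientation: [-180.0, -0.0, -3.5]
wrist_force: [-0.5, -0.1, -2.5]
opening: 0.505
grasp_force: 62.8
[0.54882031 0.09658281 0.04948039] [-0.13081239  0.05490792 -3.3650589 ]
(np.False_, 400, array([0.5482, 0.0951]), np.float64(0.0211), np.int64(0), np.float64(0.0), array([548.4,  94.7]), array([44.6, 42.1]), 86.4)
(np.True_, 238, array([0.5486, 0.0951]), np.float64(0.0145), np.int64(30), np.float64(-3.4), array([548.1,  95.1]), array([29.6, 28.6]), 86.5)
```

View pics/w4.png

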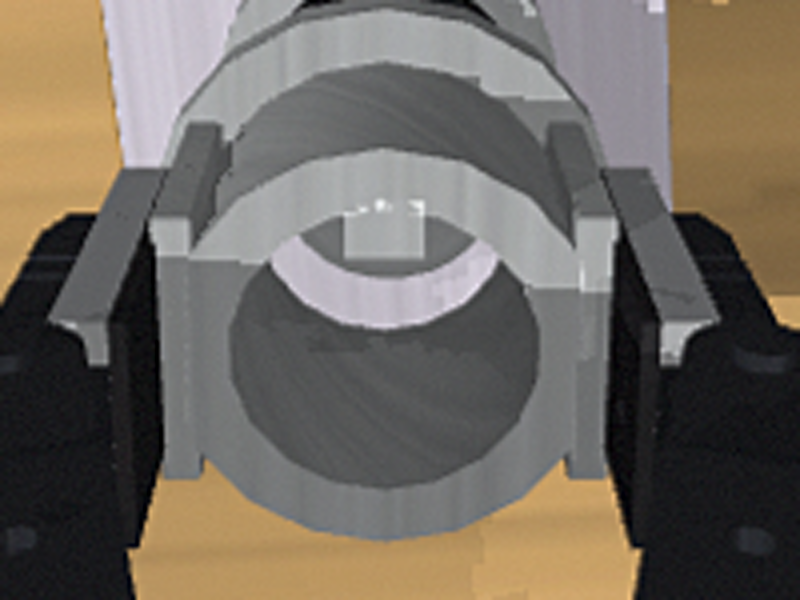

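The collar is centred over the shaft to within about 0.6 mm. I'll correct y by +0.5 mm (tool) and feel downward at about 10 mm/s.

```bash
python3 -m jog '[[[0,0.5,1],0],[[0,0.5,2],0],[[0,0.5,3],0],[[0,0.5,4],0],[[0,0.5,5],0],[[0,0.5,6],0],[[0,0.5,7],0],[[0,0.5,7.7],0],[[0,0.5,8.4],0],[[0,0.5,9.1],0],[[0,0.5,9.8],0],[[0,0.5,10.5],0],[[0,0.5,10.5],0]]'
```

```text
time_s: 10.85
ee_pos: [0.5484, 0.0961, 0.0383]
orientation: [-180.0, 0.0, -3.5]
wrist_force: [0.0, -0.3, -3.5]
opening: 0.504
grasp_force: 62.8
```

```bash
python3 -m jog '[[[0,0,0.7],0],[[0,0,1.4],0],[[0,0,2.1],0],[[0,0,2.8],0],[[0,0,3.5],0],[[0,0,4.2],0],[[0,0,4.9],0],[[0,0,5.6],0],[[0,0,5.6],0]]'
```

```text
time_s: 11.6
ee_pos: [0.5484, 0.096, 0.0328]
orientation: [180.0, 0.0, -3.5]
wrist_force: [0.0, 0.2, -3.0]
opening: 0.499
grasp_force: 62.8
```

Threaded. Now down to where the tab should meet the shaft end, at TCP z ≈ 0.0206.

```bash
python3 -m jog '[[[0,0,0.8],0],[[0,0,1.6],0],[[0,0,2.4],0],[[0,0,3.2],0],[[0,0,4],0],[[0,0,4.8],0],[[0,0,5.6],0],[[0,0,6.4],0],[[0,0,7.2],0],[[0,0,8],0],[[0,0,8.8],0],[[0,0,9.6],0],[[0,0,10.2],0],[[0,0,10.8],0],[[0,0,10.8],0]]'
```

```text
time_s: 12.85
ee_pos: [0.5484, 0.0961, 0.022]
orientation: [180.0, 0.0, -3.5]
wrist_force: [0.5, -0.7, -3.2]
opening: 0.502
grasp_force: 62.8
```

```bash
python3 -m jog '[[[0,0,0.3],0],[[0,0,0.6],0],[[0,0,0.9],0],[[0,0,1.2],0],[[0,0,1.2],0]]'
```

```text
time_s: 13.27
ee_pos: [0.5484, 0.0961, 0.0208]
orientation: [-180.0, 0.0, -3.5]
wrist_force: [-0.1, -0.1, -4.0]
opening: 0.507
grasp_force: 62.8
```

```bash
python3 -m jog '[[[0,0,0.2],0],[[0,0,0.4],0],[[0,0,0.6],0],[[0,0,0.8],0],[[0,0,0.8],0]]'
```

```text
time_s: 13.68
ee_pos: [0.5486, 0.0961, 0.0203]
orientation: [-180.0, -0.0, -3.5]
wrist_force: [-1.0, 0.1, -1.7]
opening: 0.502
grasp_force: 62.8
```

```bash
python3 -m jog '[[[0,0,0.2],0],[[0,0,0.4],0],[[0,0,0.6],0],[[0,0,0.6],0]]'
```

```text
time_s: 14.02
ee_pos: [0.5487, 0.0961, 0.0198]
orientation: [-180.0, -0.0, -3.5]
wrist_force: [-0.4, 0.7, 2.5]
opening: 0.502
grasp_force: 63.3
```

The tab rests on the shaft end (about 5 N). I'll turn toward the keyway in small steps while keeping light pressure.

```bash
python3 -m jog '[[[0,0,0],-0.02],[[0,0,0],-0.04],[[0,0,0],-0.06],[[0,0,0],-0.08],[[-0.1,0,0.1],-0.1],[[-0.1,0,0.1],-0.12],[[-0.1,0,0.1],-0.14],[[-0.1,0,0.1],-0.14]]'
```

```text
time_s: 14.68
ee_pos: [0.5483, 0.0961, 0.0191]
orientation: [-180.0, 0.0, 4.6]
wrist_force: [1.7, 0.2, -3.6]
opening: 0.5
grasp_force: 62.8
```

```bash
python3 -m jog '[[[0,0,0],-0.02],[[0,0,0],-0.04],[[-0.1,0,0.1],-0.06],[[-0.1,0,0.2],-0.08],[[-0.1,0,0.2],-0.08]]'
```

```text
time_s: 15.1
ee_pos: [0.5483, 0.0961, 0.0192]
orientation: [180.0, -0.0, 9.2]
wrist_force: [1.8, -0.7, -3.4]
opening: 0.502
grasp_force: 62.8
```

The force is back to baseline, so the tab is in the keyway. I'll lower it toward the ring.

```bash
python3 -m jog '[[[0,0,0.5],0],[[0,0,1],0],[[0,0,1.5],0],[[0,0,2],0],[[0,0,2.5],0],[[0,0,2.5],0]]'
```

```text
time_s: 15.6
ee_pos: [0.5483, 0.0961, 0.0167]
orientation: [-180.0, -0.0, 9.1]
wrist_force: [2.0, -0.6, -2.7]
opening: 0.503
grasp_force: 62.8
```

```bash
python3 -m jog '[[[0,0,0.4],0],[[0,0,0.8],0],[[0,0,1.2],0],[[0,0,1.6],0],[[0,0,1.6],0]]'
```

```text
time_s: 16.02
ee_pos: [0.5484, 0.0961, 0.0153]
orientation: [180.0, -0.0, 9.1]
wrist_force: [-0.9, 0.8, 3.3]
opening: 0.508
grasp_force: 63.4
```

The collar is on the ring. I'll press it down slowly while watching the force.

```bash
python3 -m jog '[[[0,0,0.5],0],[[0,0,1],0],[[0,0,1.5],0],[[0,0,2],0],[[0,0,2.5],0],[[0,0,3],0],[[0,0,3],0]]'
```

```text
time_s: 16.6
ee_pos: [0.5484, 0.0961, 0.012]
orientation: [-180.0, -0.0, 9.1]
wrist_force: [1.0, 1.0, 2.8]
opening: 0.503
grasp_force: 63.5
```

```bash
python3 -m jog '[[[0,0,0.5],0],[[0,0,1],0],[[0,0,1.5],0],[[0,0,2],0],[[0,0,2.5],0],[[0,0,2.5],0]]'
```

```text
time_s: 17.1
ee_pos: [0.5484, 0.0961, 0.0096]
orientation: [-180.0, -0.0, 9.1]
wrist_force: [1.5, 1.3, 2.1]
opening: 0.502
grasp_force: 63.5
```

```bash
python3 -m jog '[[[0,0,0.4],0],[[0,0,0.8],0],[[0,0,1.2],0],[[0,0,1.6],0],[[0,0,1.6],0]]'
```

```text
time_s: 17.52
ee_pos: [0.5484, 0.0961, 0.0085]
orientation: [180.0, -0.0, 9.1]
wrist_force: [-0.9, 2.4, 9.5]
opening: 0.505
grasp_force: 64.4
```

```bash
python3 -m jog '[[[0,0,0.2],0],[[0,0,0.4],0],[[0,0,0.6],0],[[0,0,0.6],0],[[0,0,0.6],0]]'
python3 - <<'E'
from h import *
im=cams.get_image("wrist");P=cloud(im);z=P[270:380,255:380,2].ravel();h=np.histogram(z,np.arange(.02,.07,.001));print(arm.state()["wrist_force"],[(round(b,3),c) for c,b in zip(*h) if c>250])
E
```

```text
time_s: 17.93
ee_pos: [0.5484, 0.0961, 0.0085]
orientation: [180.0, -0.0, 9.1]
wrist_force: [-3.1, 0.9, 15.2]
opening: 0.503
grasp_force: 65.1
[-3.47873295  1.27801264 15.24157037] [(np.float64(0.055), np.int64(362)), (np.float64(0.056), np.int64(2014)), (np.float64(0.057), np.int64(4165)), (np.float64(0.058), np.int64(2502))]
```

It has bottomed out: 18 N net with no further motion, and the collar top at 0.058, which is 26 + 32 mm. I'll ease off, release and lift.

```bash
python3 -m jog '[[[0,0,-0.4],0],[[0,0,-0.8],0],[[0,0,-1],0],[[0,0,-1],0]]'
python3 -m jog '[[[0,0,0],0],[[0,0,0],0],[[0,0,0],0],[[0,0,0],0],[[0,0,0],0],[[0,0,0],0],[[0,0,0],0],[[0,0,0],0],[[0,0,0],0],[[0,0,-2],0],[[0,0,-8],0],[[0,0,-20],0],[[0,0,-40],0],[[0,0,-65],0],[[0,0,-90],0],[[-15,0,-110],0],[[-30,0,-120],0],[[-40,0,-120],0],[[-40,0,-120],0]]' 0
python3 - <<'E'
from h import *
im=cams.get_image("wrist");np.savez("w5.npz",**im)
P=cloud(im);m=np.hypot(P[...,0]-.5486,P[...,1]-.0944)<.03
h=np.histogram(P[m][:,2],np.arange(.02,.07,.002));print([(round(b,3),c) for c,b in zip(*h) if c>50])
v,u=np.argwhere(m).mean(0).astype(int);print(u,v)
for r in ring(im,u,v,.058,.002,60): print(r)
t=cams.get_image("top");s=np.hstack([cv2.resize(im["frame"],(480,360)),cv2.resize(t["frame"][120:360,220:433],(320,360))]);cv2.imwrite("pics/f.png",s[...,::-1])
E
```

```text
time_s: 18.32
ee_pos: [0.5484, 0.0961, 0.0085]
orientation: [180.0, -0.0, 9.1]
wrist_force: [1.0, 1.8, 5.6]
opening: 0.502
grasp_force: 63.8
time_s: 19.9
ee_pos: [0.5078, 0.0897, 0.1296]
orientation: [180.0, -0.1, 9.1]
wrist_force: [-0.5, 0.5, -0.1]
opening: 1.003
grasp_force: 0.0
[(np.float64(0.03), np.int64(344)), (np.float64(0.032), np.int64(371)), (np.float64(0.054), np.int64(115)), (np.float64(0.056), np.int64(1944)), (np.float64(0.058), np.int64(959))]
317 345Traceback (most recent call last):
  File "<stdin>", line 6, in <module>
  File "h.py", line 19, in ring
    for c,hh in zip(cs,h[0]):
                       ~^^^
TypeError: 'NoneType' object is not subscriptable
```

```bash
python3 - <<'E'
from h import *
im=dict(np.load("w5.npz"));P=cloud(im);m=np.hypot(P[...,0]-.5486,P[...,1]-.0944)<.03
for lo,hi in((.0305,.0335),(.0565,.0595)):
    q=P[m&(P[...,2]>lo)&(P[...,2]<hi)];A=np.c_[q[:,:2]-q[:,:2].mean(0),np.ones(len(q))];print(len(q),np.linalg.lstsq(A,q[:,2],rcond=None)[0].round(4))
t=cams.get_image("scene");s=np.hstack([cv2.resize(im["frame"],(480,360)),cv2.resize(t["frame"][120:360,220:433],(320,360))]);cv2.imwrite("pics/f.png",s[...,::-1])
E
```

```text
705 [-0.0001  0.0002  0.032 ]
2675 [-0.0001  0.0013  0.0577]
```

View pics/f.png

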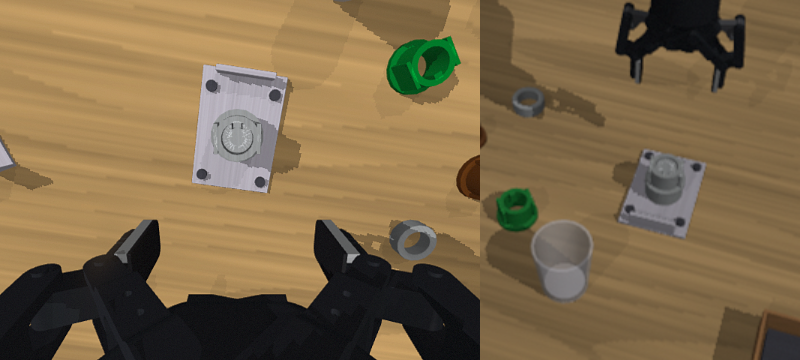

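The collar sits flat at (237,136) with its tab in the keyway. Flange top is at 32.0 mm and hub top at 57.7 mm, both level, and the gripper is clear. I'm handing the job in.

```bash
python3 -c "
from cell import arm;print(arm.finish_job())"
```

```text
the job is handed in; nothing more can be done
None
```

The collar is on the shaft with its tab in the keyway and its flange down on the boss. It was pressed home with about 18 N and released, and the job was handed in at about 20 s.

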